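# Stow the connector spanners in the shadow tray

### The job

Put the open-ended spanner and the hook spanner away in the shadow tray: lay each one fully down in the cut-out of its own shape, setting it down rather than dropping it. Then slide the tray's keeper bar over the grips until it comes up against its stop, and leave the other things on the bench where they are.

Things in the scene. Friction and masses are not known exactly. Their poses are not given: they have to be found in the camera images.
- spanner_mid (a point): Open-ended spanner, 0.11-0.22 kg, lying flat: middle of its blue straight grip (16 mm wide, 16 high, 8 mm thick steel end), 8 mm above its underside. Axes: x along the tool to the steel end, z up. Grip from x = -65 to +35 mm (black rings near the tail), 14 mm wide neck to 50, symmetrical two-pronged head 38 mm wide from 50 to 86 mm. Grip it here, across y.
- spanner_head (a point): Middle of the open-ended spanner's steel head: 66 mm along the tool's x from its middle point; same height and axes.
- hook_spanner_mid (a point): Hook spanner, 0.11-0.22 kg, lying flat: middle of its blue straight grip (16 mm wide, 16 high, 8 mm thick steel end), 8 mm above its underside. Axes: x along the tool to the steel end, y to the hook's side, z up. Grip from x = -65 to +35 mm, then a neck; at x = 62 to 76 a cross arm reaches to y = +42 mm, its tip bent back to x = 46. Grip it here, across y.
- hook_spanner_head (a point): Middle of the hook spanner's steel hook: x = 66, y = 20 mm from its middle point; same height and axes.
- spanner_pocket (a point): Where the open-ended spanner's middle point lies, axes the same way, when it is fully home in its pocket: the right-hand cut-out (tray's y = -50 mm), with a wide rectangular head end. The pocket is 3 mm larger than the tool all round, 8 mm deep, its floor 6 mm above the bench. This point is level with the deck's top, 14 mm above the bench. A seated grip stands 8 mm proud of the deck.
- spanner_pocket_head (a point): Where the head point of the open-ended spanner lies when it is fully home; same axes as the tray.
- hook_spanner_pocket (a point): Where the hook spanner's middle point lies, axes the same way, when it is fully home in its pocket: the left-hand cut-out (tray's y = +50 mm), with an arm to the +y side. The pocket is 3 mm larger than the tool all round, 8 mm deep, its floor 6 mm above the bench. This point is level with the deck's top, 14 mm above the bench. A seated grip stands 8 mm proud of the deck.
- hook_spanner_pocket_head (a point): Where the head point of the hook spanner lies when it is fully home; same axes as the tray.
- tray: Fixed tray: black deck, grey floor in its cut-outs. Origin on the bench, midway between the pockets' middle points; x towards the pockets' heads, z up. Spans x -135 to 100, y -115 to 115 mm; rails at y = +-110, x -134 to -26, are 24.5 mm high. A finger channel x -20 to 20 mm, as deep as the pockets, crosses the whole tray: fingers holding a grip there can go down to the floor, 6 mm up.
- bar (a joint): Travel of the keeper bar along the tray's +x, in m: 0 = drawn fully back, clear of the tools; 0.06 = fully home against its stop, over the grips' tail ends. It starts at 0 to 0.014 and stays where it is left; about 2 N of friction.
- bar_tab (a point): Centre of the keeper bar's dark upright tab: 10 mm thick in the tray's x, 44 wide in y, from 31 to 63 mm above the bench (this point 47), axes as the tray. It stands on the middle of the aluminium bar, 25 x 230 mm, across the tray's near end, 25 to 31 mm above the bench: 3 mm clear of seated tools, blocked by unseated ones. Slides along x only: push the tab.
- flange_near: Bystander, to be left in place: dark steel connector flange, about 74 x 44 mm plate, 35 mm high with a round boss. Origin at the centre of its underside.
- flange_mid: Bystander, to be left in place: grey connector flange, about 74 x 44 mm plate, 35 mm high. Origin at the centre of its underside.
- flange_far: Bystander, to be left in place: blue connector flange, about 74 x 44 mm plate, 35 mm high. Origin at the centre of its underside.
- canister: Bystander, to be left in place: black upright canister, 72 mm diameter, 90 mm tall. Origin at the centre of its underside.
- dish: Bystander, to be left in place: steel bowl, 70 mm across, 28 mm high. Origin at the centre of its underside.
- screwdriver: Bystander, to be left in place: screwdriver lying on the far part of the bench. Origin on it, at the bench.
- dust_cap: Bystander, to be left in place: black plastic disc-shaped cap, 42 mm diameter, 20 mm high. Origin at the centre of its underside.
Mind the look-alikes: they are no part of the job. Leave any green look-alike of the part that bears hook_spanner_mid alone.

How it is judged:
By the outcome, as a careful person would: the job done as asked, in the order asked, and still so for the second after the job is handed in, with the robot touching nothing.
It also fails if it takes over 72 s, if anything falls off the work surface, if the arm or the gripper's body presses on something with over 40 N, if the wrist force passes 120 N, or if a joint passes its speed limit or range.

### The arm

A 7-joint arm with a two-finger parallel gripper is mounted at the origin on the work surface. World frame = base frame: x ahead of the robot, y to its left, z up, the work surface at z = 0. Lengths are in m, angles in degrees, forces in N, time in s.
With the tool pointing down it reaches from about 0.35 to 0.775 m from the base axis. Payload 3.1 kg.
Tool frame: the origin (TCP) lies on the centre line of the jaws, within the pads' length; the fingertips stand 17 mm ahead of it and the grasp point (between the pads) lies 2 mm behind it (robot.tip_reach is the distance from the TCP to the fingertips, in m); z points along the fingers, y is the direction in which the jaws open and shut (so a half turn about z gives the same grasp; the last joint's range is limited). The gripper opens to 85 mm and grips with 20 to 120 N. Pads are 22 mm wide; open, the fingers measure 114 mm over their backs; the gripper's body (76 mm by 85 mm) begins 54 mm behind the grasp point. The pads swing forward as they close: fully open they stand 13 mm farther back than shut.
Start: joints at [61.839, 17.813, 0.802, 86.603, -0.252, 75.585, -1.558], TCP at [0.239, -0.495, 0.248] pointing down, gripper open.
Joint ranges: [-154.91, 154.91], [-16.99, 109.72], [-72.82, 74.43], [7.12, 147.25], [-82.49, 262.49], [11.32, 116.49], [-174.64, 174.64]. Speed limits (degrees/s): [159.86, 159.86, 180, 180, 180, 180, 180].

### API

Orientations are given as [roll, pitch, yaw] about the fixed x, y, z axes, in that order (R = Rz(yaw) Ry(pitch) Rx(roll)).
In Python, from station import robot, fingers, vision, workorder, recognise gives the robot as it stands. Calls block until the motion is done:
- robot.move_to(position, orientation): joint-space move of the TCP to a pose.
- robot.line_to(position, orientation=None, velocity=0.15, f_stop=None): straight line of the TCP; orientation=None keeps the orientation; velocity is the mean speed in m/s. With f_stop (N) it stops when the force on the tool has changed by that much, and returns True; else False.
- robot.move_j(angles): joint-space move.
- fingers.gripper_to(opening, force=None): opening from 0.0 (shut) to 1.0 (fully open); force is the grip in N (None keeps the last); returns when the fingers have stopped.
- robot.pause(seconds).
- robot.inverse_kinematics(position, orientation): joint angles nearest the present ones, or None.
- vision.grab_frame(name): name is "scene" or "top" or "wrist"; returns the picture (400x640x3 uint8, red, green, blue); there is no depth.
- vision.calibration(name): a dict with "mtx" (3x3 intrinsics, pixels), "k1" (the pictures are not rectified: a ray, as slopes to the right and down, at radius r is drawn at 1 + k1 r^2 times it, then the intrinsics apply), "extrinsics" (4x4, takes a point from world to camera coordinates); the wrist camera has in their place "T_tool_cam" (4x4, takes a point from camera to tool coordinates, whose origin is the TCP and whose axes are the flange's). Camera axes: x right, y up, looking along -z (the intrinsics and any distortion apply to the point x, -y, -z); pixel columns grow to the right and rows downward; lengths in m; the calibration is good to about 2 mm. A picture is of the moment at which its call begins: read the wrist's pose just before it. calibration takes no time and is no camera call.
A pose or a line that the arm cannot do raises robot.PlanningError and nothing moves.
- workorder.close_job(): hands the job in, once; it reports no verdict.
Trained networks look in the newest picture that a camera, given by its name, has taken for a name from the list of things; names that differ only in an ending like _2 or _b are one class to them, and where a whole thing is asked for, a point or a joint stands for the part that bears it (a point fixed in the world has none). Each returns a list of dicts, best first, with "p" (0 to 1); they miss things now and then, are a little off and sometimes report something else, mostly with a low value. They report only what shows in the picture. A call takes as long as a camera call. They do not tell look-alikes from the thing itself.
- recognise(label, camera): "rect" ([centre column, centre row, width, height] in pixels, round what is visible of it).
Readings, each from a call of its own:
- robot.current_time_s(): time.
- robot.current_joint_positions(): joint angles.
- robot.current_dq(): joint speeds.
- robot.current_joint_torque(): joint torques, N m.
- robot.current_tool_pos(): TCP position.
- robot.current_eef_rot(): TCP orientation.
- robot.current_contact_force(): force on the tool from outside, world axes, zero at the start.
- robot.current_torque(): the same for the moment, N m.
- robot.current_finger_gap(): opening from 0.0 (shut) to 1.0 (fully open).
Only numpy, scipy, OpenCV 4.12 (cv2) and the standard library are available. Lean on these libraries where they do the work, as an engineer would, in place of code of your own. Each camera call takes 0.05 s, during which the arm holds its last target.

## Working session

There is one attempt and no reset: what is moved stays moved. The work goes in short steps, each a Python script; the robot and the scene stay as the last script left them, time stands still between calls to the robot, and variables do not carry over. Pictures are saved under pics/ and viewed, and the job is handed in when it is done.

```bash
ls; mkdir -p pics; python3 - <<'E'
from station import robot, fingers, vision, workorder, recognise
import cv2
for n in ["scene","top","wrist"]:
    im=vision.grab_frame(n); cv2.imwrite(f"pics/{n}0.png",im[:,:,::-1])
    c=vision.calibration(n); print(n,{k:(v.round(3).tolist() if hasattr(v,'round') and not isinstance(v,float) else v) for k,v in c.items()})
for l in ["spanner_mid","hook_spanner_mid","tray","bar","bar_tab"]:
    for cam in ["top","scene"]:
        print(l,cam,[( [round(x) for x in d["rect"]],round(d["p"],2)) for d in recognise(l,cam)])
print(robot.current_time_s(),robot.current_eef_rot(),robot.current_tool_pos())
E
```

```text
pics
scene {'mtx': [[378.949, 0.0, 321.535], [0.0, 378.949, 203.317], [0.0, 0.0, 1.0]], 'k1': -0.0897159902992001, 'extrinsics': [[0.678, 0.735, 0.005, -0.306], [-0.441, 0.402, 0.802, 0.242], [0.588, -0.546, 0.597, -1.582], [0.0, 0.0, 0.0, 1.0]]}
top {'mtx': [[419.397, 0.0, 322.559], [0.0, 419.397, 196.473], [0.0, 0.0, 1.0]], 'k1': -0.09808275777040573, 'extrinsics': [[0.011, -1.0, 0.025, -0.114], [0.995, 0.013, 0.103, -0.573], [-0.103, 0.023, 0.994, -1.071], [0.0, 0.0, 0.0, 1.0]]}
wrist {'mtx': [[321.313, 0.0, 318.766], [0.0, 321.313, 200.286], [0.0, 0.0, 1.0]], 'k1': -0.058878525765582904, 'T_tool_cam': [[0.0, 0.949, 0.315, 0.081], [1.0, 0.0, -0.002, -0.0], [-0.002, 0.315, -0.949, -0.125], [0.0, 0.0, 0.0, 1.0]]}
spanner_mid top [([328, 200, 49, 37], 0.71)]
spanner_mid scene [([318, 220, 19, 31], 0.69), ([398, 188, 92, 54], 0.19)]
hook_spanner_mid top [([416, 206, 45, 48], 0.89), ([476, 167, 20, 48], 0.73), ([412, 139, 31, 28], 0.69), ([458, 277, 34, 56], 0.67)]
hook_spanner_mid scene [([253, 256, 51, 18], 0.63), ([221, 306, 46, 36], 0.6), ([183, 242, 42, 21], 0.56)]
tray top [([200, 182, 108, 99], 0.91)]
tray scene [([399, 184, 91, 54], 0.88)]
bar top [([189, 214, 93, 29], 0.69)]
bar scene [([383, 168, 53, 20], 0.57)]
bar_tab top [([191, 213, 84, 27], 0.77)]
bar_tab scene [([381, 168, 51, 18], 0.73), ([255, 256, 48, 16], 0.19)]
0.65 [1.79996355e+02 1.18880459e-03 2.57726136e+01] [ 0.23915608 -0.49529642  0.24833062]
```

View pics/top0.png

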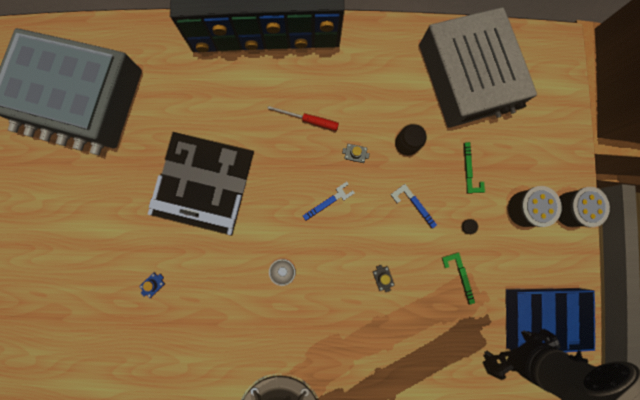

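View pics/scene0.png

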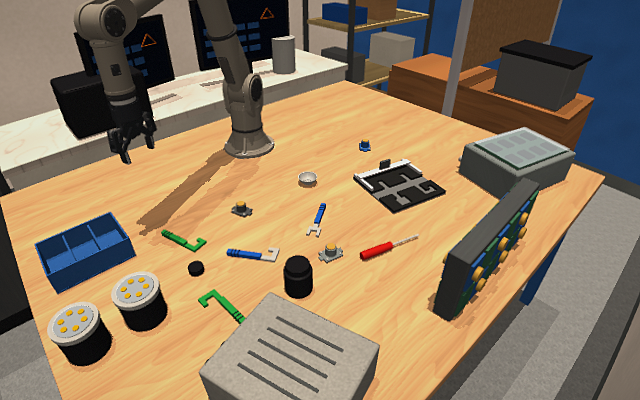

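```bash
python3 - <<'E'
import cv2
im=cv2.imread("pics/top0.png")
cv2.imwrite("pics/t1.png",cv2.resize(im[120:320,290:510],None,fx=3.4,fy=2.95 and 3.0,interpolation=cv2.INTER_CUBIC)[:600,:800])
cv2.imwrite("pics/t2.png",cv2.resize(im[120:250,130:270],None,fx=4.5,fy=4.5,interpolation=cv2.INTER_CUBIC)[:600])
E
```

```text
(no output)
```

View pics/t1.png

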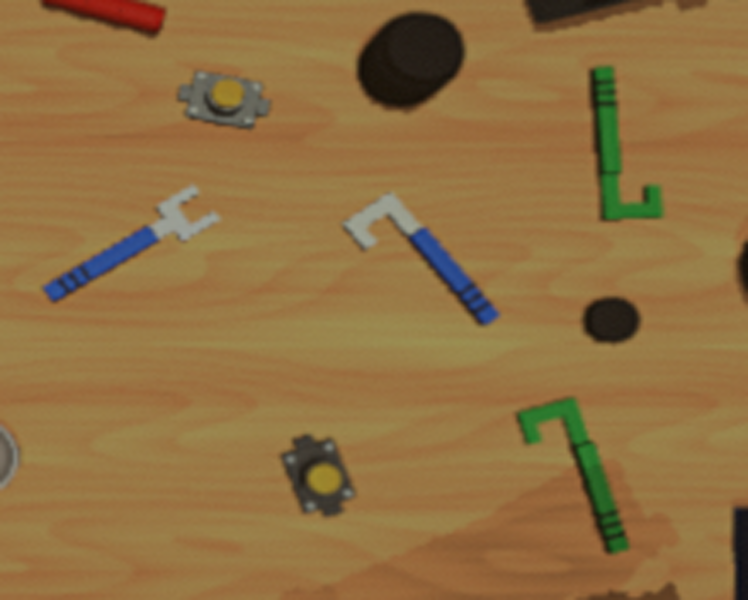

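View pics/t2.png

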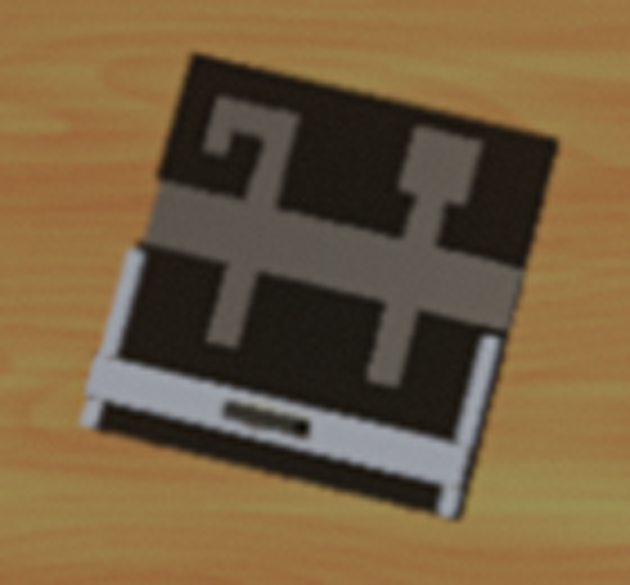

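```bash
cat > h.py <<'E'
import numpy as np, cv2
from scipy.optimize import minimize
from scipy.spatial.transform import Rotation as R
from station import robot, fingers, vision, workorder, recognise
F=np.diag([1.,-1,-1])
def grab(cam,fn=None):
    T=None
    if cam=="wrist":
        T=np.eye(4);T[:3,3]=robot.current_tool_pos();T[:3,:3]=R.from_euler("xyz",robot.current_eef_rot(),degrees=True).as_matrix()
    im=vision.grab_frame(cam)
    c=vision.calibration(cam)
    E=np.linalg.inv(T@np.array(c["T_tool_cam"])) if cam=="wrist" else np.array(c["extrinsics"])
    if fn: cv2.imwrite(f"pics/{fn}.png",im[:,:,::-1])
    return im,(np.array(c["mtx"]),float(c["k1"]),E)
def proj(P,C):
    K,k,E=C; P=np.atleast_2d(P)
    A=F@E[:3,:3]; t=F@E[:3,3]
    return cv2.projectPoints(np.ascontiguousarray(P,float),cv2.Rodrigues(A)[0],t,K,np.array([k,0,0,0.]))[0][:,0]
def unproj(uv,C,z):
    K,k,E=C
    n=cv2.undistortPoints(np.atleast_2d(uv).astype(float).reshape(-1,1,2),K,np.array([k,0,0,0.]))[:,0]
    d=(F@E[:3,:3]).T@np.c_[n,np.ones(len(n))].T; o=-E[:3,:3].T@E[:3,3]
    s=(z-o[2])/d[2]; return (o[:,None]+d*s).T
def tw(p,pts):  # p=(x,y,yaw rad)
    c,s=np.cos(p[2]),np.sin(p[2]); pts=np.asarray(pts,float)
    return np.c_[p[0]+c*pts[:,0]-s*pts[:,1],p[1]+s*pts[:,0]+c*pts[:,1],pts[:,2]]
def z(poly,h): return np.c_[np.array(poly,float)/1000,np.full(len(poly),h)]
def rect(a,b,c,d): return [(a,c),(b,c),(b,d),(a,d)]
def fill(shape,polys,S=8):
    m=np.zeros(shape,np.uint8)
    for q in polys: cv2.fillPoly(m,[np.round(q*16).astype(np.int32)],255,cv2.LINE_AA,4)
    return m.astype(np.float32)/255
def dens(poly,n=8):
    o=[]
    for a,b in zip(poly,poly[1:]+poly[:1]):
        for i in range(n): o.append((a[0]+(b[0]-a[0])*i/n,a[1]+(b[1]-a[1])*i/n))
    return o
def fit(cost,p0,scale=(.004,.004,.03)):
    best=None
    for sc in (1,.3):
        s=np.array(scale)*sc
        sim=np.array([p0]+[np.array(p0)+s*e for e in np.array([[1,1,0],[-1,1,1],[0,-1.,-1]])])
        r=minimize(cost,p0,method="Nelder-Mead",options=dict(initial_simplex=sim,xatol=1e-5,fatol=1e-5,maxiter=400)); p0=r.x
    return r.x,r.fun
BOX=np.array([(x,y,h) for x in (-.065,.035) for y in (-.008,.008) for h in (0,.016)])
def bluemask(im):
    hsv=cv2.cvtColor(im,cv2.COLOR_RGB2HSV)
    return ((hsv[...,0]>100)&(hsv[...,0]<135)&(hsv[...,1]>110)&(hsv[...,2]>40)).astype(np.uint8)
def tool_fit(im,C,p0,z0=0.,rad=40):
    uv=proj(tw(p0,np.array([[0,0,z0+.008]])),C)[0]
    m=bluemask(im).astype(np.float32)
    w=np.zeros_like(m); cv2.circle(w,(int(uv[0]),int(uv[1])),rad,1,-1)
    m=cv2.morphologyEx((m*w).astype(np.uint8),cv2.MORPH_CLOSE,np.ones((7,7))).astype(np.float32)
    def cost(p):
        q=proj(tw(p,BOX+[0,0,z0]),C); h=cv2.convexHull(q.astype(np.float32))[:,0]
        f=fill(m.shape,[h]); return float(np.abs(f-m).sum()/m.sum())
    return fit(cost,p0)
e=3
SP=[rect(-65-e,35+e,-50-8-e,-50+8+e),rect(30,55,-50-7-e,-50+7+e),rect(50-e,86+e,-50-19-e,-50+19+e)]
HP=[rect(-65-e,35+e,50-8-e,50+8+e),rect(30,65,50-7-e,50+7+e),rect(62-e,76+e,50-7-e,50+42+e),rect(46-e,70,50+28-e,50+42+e)]
CH=[rect(-20,20,-115,115)]
def tray_model(p,C,shape):
    a=[proj(tw(p,z(dens(q),.014)),C) for q in SP+HP+CH]
    b=[proj(tw(p,z(dens(q),.006)),C) for q in SP+HP+CH]
    return np.minimum(fill(shape,a),fill(shape,b))
def tray_fit(im,C,p0,ret=False):
    g=im.max(2).astype(np.float32); sat=(im.max(2).astype(int)-im.min(2))
    reg=fill(g.shape,[proj(tw(p0,z(dens(rect(-70,96,-108,108)),.014)),C)])
    # exclude bar/rails: right of x>-70
    vals=g[reg>.5]; lo,hi=np.percentile(vals,[8,75])
    t,_=cv2.threshold(np.clip(vals,0,255).astype(np.uint8).reshape(-1,1),0,255,cv2.THRESH_OTSU)
    lo=np.median(vals[vals<t]);hi=np.median(vals[vals>t])
    n=np.clip((g-lo)/(hi-lo),0,1)
    def cost(p):
        return float((np.abs(tray_model(p,C,g.shape)-n)*reg).sum()/reg.sum())
    return fit(cost,p0)
E
cat > a.py <<'E'
from h import *
im,C=grab("top","top1")
def init(tail,head): 
    a,b=unproj([tail,head],C,.008); d=b-a; m=(a+b)/2
    d/=np.linalg.norm(d); m=a+d*.065; return np.r_[m[:2],np.arctan2(d[1],d[0])]
sp=init((304.5,217),(337,197)); hk=init((435,226),(412.5,197.5))
a,b=unproj([(172.7,132.2),(253.8,151.1)],C,.014)
d=(a-b)[:2]; print("trayw",np.linalg.norm(d)); yaw=np.arctan2(d[1],d[0])-np.pi/2
m=(a+b)[:2]/2-.1*np.array([np.cos(yaw),np.sin(yaw)]); tr=np.r_[m,yaw]
for n,f in (("sp",lambda:tool_fit(im,C,sp)),("hk",lambda:tool_fit(im,C,hk)),("tr",lambda:tray_fit(im,C,tr))):
    x,c=f(); print(n,x.round(4),np.degrees(x[2]).round(1),round(c,3), "r",np.hypot(*x[:2]).round(3))
print(sp,hk,tr)
E
python3 a.py
```

```text
trayw 0.22968172904963952
sp [ 0.5557 -0.1118 -0.9897] -56.7 0.467 r 0.567
hk [ 0.551  -0.3735  0.6528] 37.4 0.71 r 0.666
tr [ 0.6266  0.215  -0.2272] -13.0 0.074 r 0.662
[ 0.55586695 -0.11460893 -1.00547177] [ 0.55149669 -0.37146402  0.67262116] [ 0.62421409  0.21366097 -0.2206432 ]
```

```bash
python3 - <<'E'
from h import *
hk=np.array([.551,-.3735,.6528]); sp=np.array([.5557,-.1118,-.9897])
robot.move_to([.551,-.3735,.2],[180,0,37.4])
im,C=grab("wrist","w_hk"); x,c=tool_fit(im,C,hk,rad=110); print(x.round(4),np.degrees(x[2]),c)
cv2.imwrite("pics/w_hkm.png",bluemask(im)*255)
robot.move_to([.5557,-.1118,.2],[180,0,-56.7])
im,C=grab("wrist","w_sp"); x,c=tool_fit(im,C,sp,rad=110); print(x.round(4),np.degrees(x[2]),c)
print(robot.current_time_s(),robot.current_joint_positions())
E
```

```text
[ 0.5496 -0.3711  0.6684] 38.29828296115406 0.17758598923683167
[ 0.5549 -0.1105 -0.9806] -56.186255844613655 0.17634932696819305
3.7833 [   5.9016142    21.45993963    5.201181     88.51632316   -1.99663343
   70.09538089 -135.34351359]
```

View pics/w_hk.png

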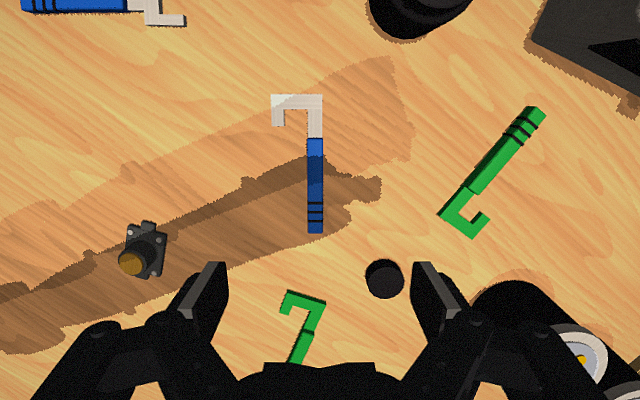

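View pics/w_sp.png

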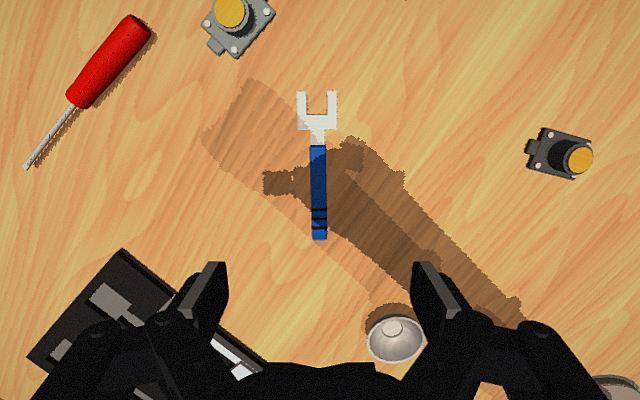

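View pics/w_hkm.png

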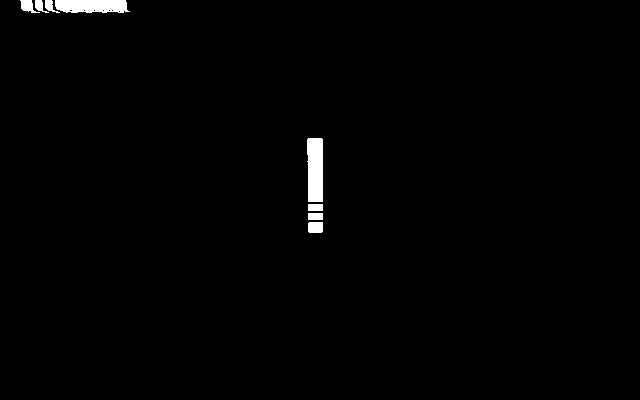

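```bash
python3 - <<'E'
from h import *
im,C=grab("wrist")
p=np.array([.5549,-.1105,-.9806])
for s in [0,-.0015,.0015]:
  pass
x,c=tool_fit(im,C,p,rad=110,); print(x,c)
q=cv2.convexHull(proj(tw(x,BOX),C).astype(np.float32))[:,0]
head=proj(tw(x,z(dens(rect(50,86,-19,19)),.008)),C)
S=6;x0,y0=265,80
big=cv2.resize(im[y0:y0+175,x0:x0+110,::-1],None,fx=S,fy=S,interpolation=cv2.INTER_NEAREST)
for k,col in((q,(0,0,255)),(head,(0,255,0))): cv2.polylines(big,[((k-[x0-.5,y0-.5])*S).round().astype(np.int32)],True,col,1)
big=big[:,:]; cv2.imwrite("pics/ov_sp.png",cv2.resize(big,None,fx=.57,fy=.57,interpolation=cv2.INTER_AREA))
E
```

```text
[ 0.55480903 -0.11055394 -0.98249347] 0.17551153898239136
```

View pics/ov_sp.png

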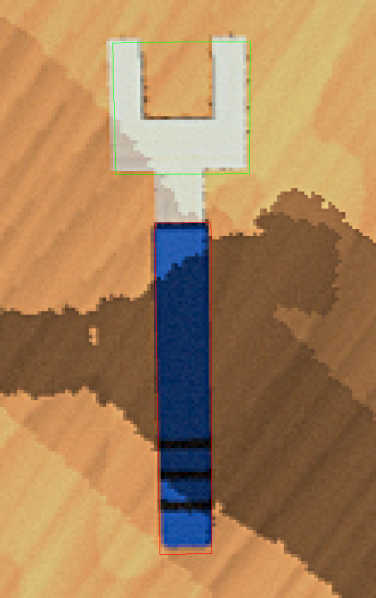

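```bash
python3 - <<'E'
from h import *
t=np.array([.6266,.215,-.2272])
p=tw(t,np.array([[-.03,0,.25]]))[0]
robot.move_to(p,[180,0,-13])
im,C=grab("wrist","w_tr"); x,c=tray_fit(im,C,t); print(x.round(4),np.degrees(x[2]),c)
m=tray_model(x,C,im.shape[:2])
o=im[:,:,::-1].copy(); cs,_=cv2.findContours((m>.5).astype(np.uint8),cv2.RETR_LIST,cv2.CHAIN_APPROX_NONE); cv2.drawContours(o,cs,-1,(0,0,255),1)
for q,h in ((rect(-135,100,-115,115),.014),(rect(-134,-26,106,114),.0245),(rect(-134,-26,-114,-106),.0245)):
    cv2.polylines(o,[proj(tw(x,z(dens(q),h)),C).round().astype(np.int32)],True,(0,255,0),1)
cv2.imwrite("pics/ov_tr.png",o)
print(robot.current_time_s(),robot.current_joint_positions())
E
```

```text
[ 0.6283  0.2153 -0.224 ] -12.83672381649932 0.07362328469753265
5.1667 [ -16.08040695   28.70463616   -9.02267025   70.84894108    4.51408944
   80.8322289  -128.02166938]
```

View pics/ov_tr.png

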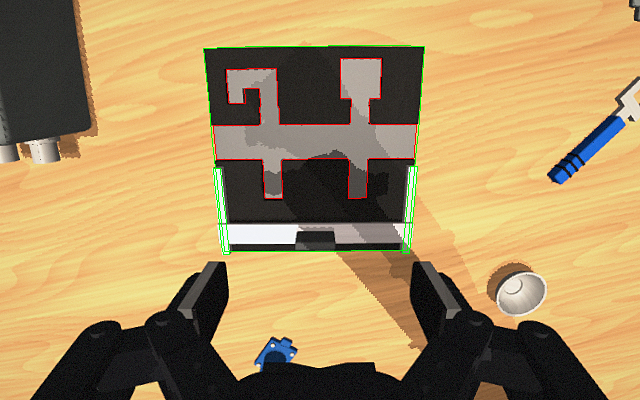

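```bash
python3 - <<'E'
from h import *
x=[.5548,-.1106]; o=[180,0,-56.25]
robot.move_to(x+[.12],o)
im,C=grab("wrist","w_sp2"); f,c=tool_fit(im,C,np.array(x+[-.9815]),rad=160); print(f.round(4),np.degrees(f[2]),c)
fingers.gripper_to(.55,40)
print(robot.line_to(x+[.021],o,.12,f_stop=8))
fingers.gripper_to(0,60)
print(robot.current_finger_gap(),robot.current_tool_pos(),robot.current_contact_force(),robot.current_time_s())
robot.line_to(x+[.12],o,.15)
im,C=grab("wrist","w_sp3"); print(robot.current_finger_gap(),robot.current_contact_force())
E
```

```text
[ 0.5545 -0.11   -0.9797] -56.13430185284644 0.15356509387493134
False
0.16244851492824888 [ 0.55563733 -0.11075694  0.02208441] [-0.26590739 -0.87958565  5.92094889] 8.4
0.16601735298059425 [-0.05246426  1.00276036 -2.04112574]
```

View pics/w_sp3.png

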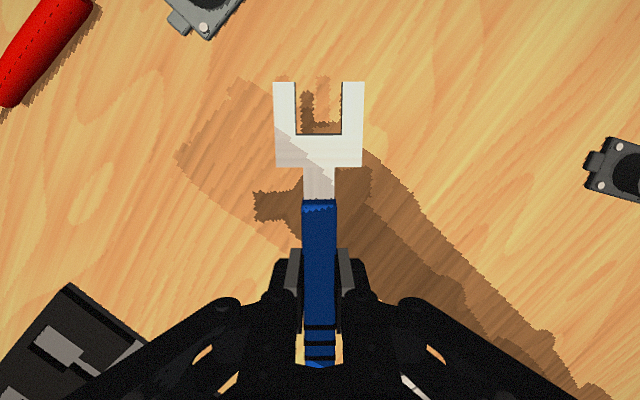

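```bash
cat > inhand.py <<'E'
from h import *
def totool(P):
    T=np.array(robot.current_tool_pos());M=R.from_euler("xyz",robot.current_eef_rot(),degrees=True).as_matrix()
    return (np.atleast_2d(P)-T)@M
E
python3 - <<'E'
from inhand import *
im,C=grab("wrist"); tz=robot.current_tool_pos()[2]
cv2.imwrite("pics/sp3c.png",cv2.resize(im[70:215,255:380,::-1],None,fx=4,fy=4,interpolation=cv2.INTER_NEAREST))
u=tz-.022
pts=[(273,82),(364,82),(275,167),(363,167)]
for h in(.008,.012): print(h,(totool(unproj(pts,C,u+h))*1000).round(1).tolist())
print((totool(unproj([(303,199),(337,199),(301.5,206),(337.5,206)],C,u+.016))*1000).round(1).tolist())
E
```

```text
0.008 [[85.8, -18.6, 13.7], [85.8, 18.7, 13.8], [50.2, -19.2, 13.8], [50.2, 19.8, 13.9]]
0.012 [[85.7, -18.1, 9.7], [85.7, 18.2, 9.8], [51.0, -18.6, 9.8], [51.0, 19.2, 9.9]]
[[37.9, -6.6, 5.9], [37.9, 8.0, 5.9], [34.7, -7.3, 5.9], [34.7, 8.3, 5.9]]
```

View pics/sp3c.png

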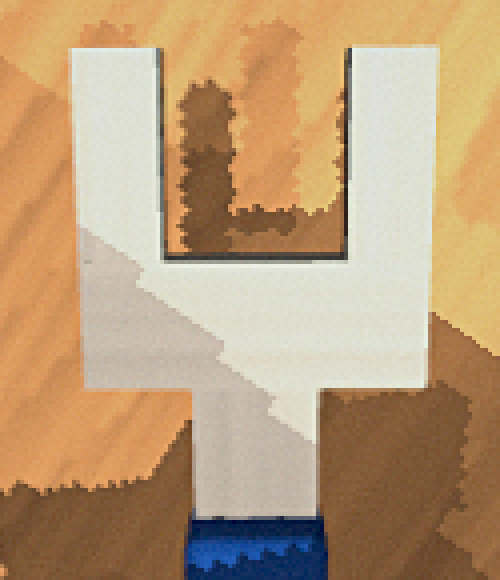

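```bash
cat > ov.py <<'E'
from h import *
def tray_ov(fn,x,C,im,polys):
    o=cv2.cvtColor(im,cv2.COLOR_RGB2BGR)
    for q in polys: cv2.polylines(o,[(proj(tw(x,z(dens(q),.014)),C)*16).round().astype(np.int32)],True,(0,0,255),1,cv2.LINE_AA,4)
    cv2.polylines(o,[(proj(tw(x,z(dens(rect(-135,100,-115,115)),.014)),C)*16).round().astype(np.int32)],True,(0,255,0),1,cv2.LINE_AA,4)
    cv2.imwrite(f"pics/{fn}.png",o)
E
python3 - <<'E'
from ov import *
t=np.array([.6283,.2153,-.224]); o=[180,0,np.degrees(t[2])]
p=tw(t,np.array([[0,-.05,0]]))[0]
robot.move_to([p[0],p[1],.13],o)
robot.line_to([p[0],p[1],.06],o,.12)
print(robot.current_tool_pos(),p,robot.current_eef_rot(),robot.current_time_s())
im,C=grab("wrist"); tray_ov("hov_sp",t,C,im,[SP[2],SP[1],CH[0],HP[2],HP[3]])
E
```

```text
[0.61798998 0.16623139 0.06075072] [0.61719343 0.16654916 0.        ] [-1.79963704e+02 -8.37719990e-02 -1.28847284e+01] 11.1417
```

View pics/hov_sp.png

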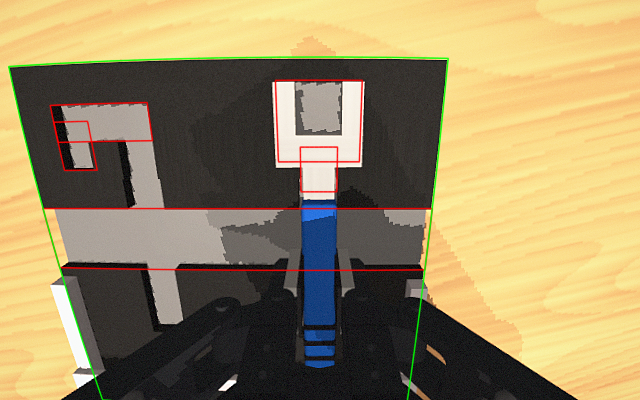

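```bash
python3 - <<'E'
from ov import *
t=np.array([.6283,.2153,-.224]); o=[180,0,np.degrees(t[2])]
p=tw(t,np.array([[0,-.05,0]]))[0]
g=np.array([p[0]-.0007,p[1]+.0003])
print(robot.line_to([*g,.036],o,.1,f_stop=10))
print(robot.line_to([*g,.0265],o,.03,f_stop=7))
print(robot.current_tool_pos(),p,robot.current_contact_force(),robot.current_time_s())
im,C=grab("wrist"); tray_ov("down_sp",t,C,im,[SP[2],SP[1],CH[0],HP[2],HP[3]])
E
```

```text
False
True
[0.61743379 0.16715273 0.02813572] [0.61719343 0.16654916 0.        ] [0.17338428 0.25245566 4.05351972] 11.925
```

View pics/down_sp.png

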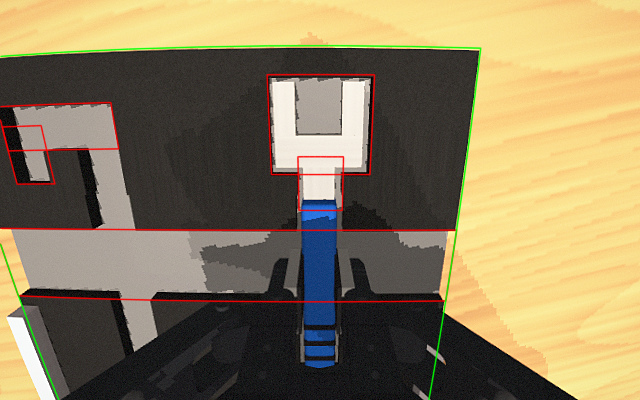

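```bash
python3 - <<'E'
from ov import *
t=np.array([.6283,.2153,-.224]); o=[180,0,np.degrees(t[2])]
p=tw(t,np.array([[0,-.05,0]]))[0]
fingers.gripper_to(.45,40)
robot.line_to([p[0],p[1],.13],o,.15)
im,C=grab("wrist"); tray_ov("rel_sp",t,C,im,[SP[2],SP[0],CH[0]])
hk=np.array([.5496,-.3711,.6684])
f,c=tool_fit(im,C,np.r_[p[:2],t[2]],z0=.006,rad=160); print(f,p,c)
x=[.5496,-.3711]; oo=[180,0,38.3]
robot.move_to(x+[.12],oo)
im,C=grab("wrist","w_hk2"); f,c=tool_fit(im,C,hk,rad=160); print(f.round(4),np.degrees(f[2]),c,robot.current_time_s())
E
```

```text
[ 0.61594338  0.1675281  -0.21955085] [0.61719343 0.16654916 0.        ] 0.11525234580039978
[ 0.5493 -0.3714  0.6642] 38.056742993863324 0.1615225225687027 15.2333
```

View pics/rel_sp.png

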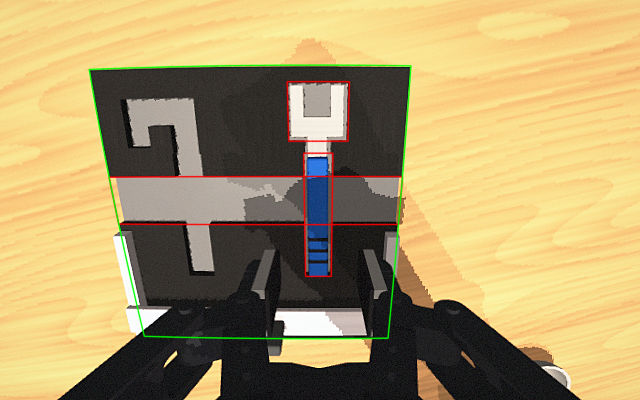

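View pics/w_hk2.png

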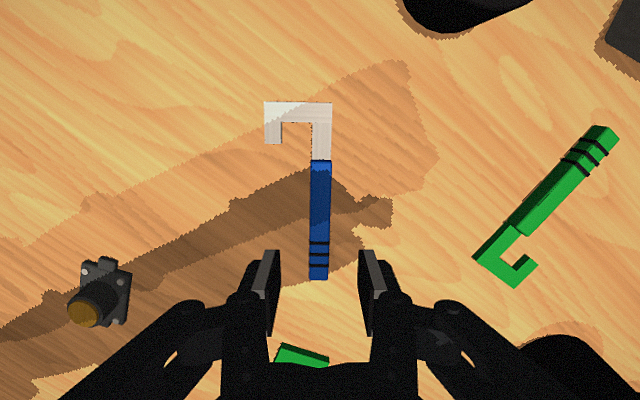

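```bash
python3 - <<'E'
from inhand import *
x=[.5490,-.3714]; o=[180,0,38.1]
robot.move_to(x+[.12],o)
print(robot.line_to(x+[.021],o,.12,f_stop=8))
fingers.gripper_to(0,60)
print(robot.current_finger_gap(),robot.current_tool_pos(),robot.current_contact_force(),robot.current_time_s())
robot.line_to(x+[.12],o,.15)
im,C=grab("wrist","w_hk3"); print(robot.current_finger_gap(),robot.current_contact_force(),robot.current_tool_pos())
cv2.imwrite("pics/hk3c.png",cv2.resize(im[60:220,240:360,::-1],None,fx=3.7,fy=3.7,interpolation=cv2.INTER_NEAREST))
E
```

```text
False
0.16612743236089564 [ 0.54996737 -0.37197802  0.02251725] [-0.64948377  0.50425271  4.75238203] 16.7917
0.16084379470751342 [ 0.16895552  0.71255251 -2.50057287] [ 0.54770767 -0.37069038  0.11791234]
```

View pics/hk3c.png

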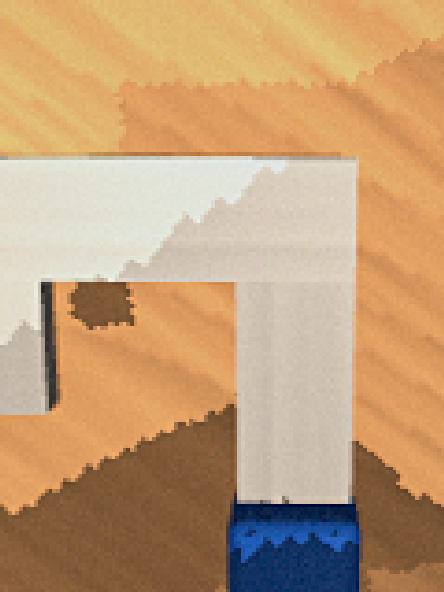

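```bash
python3 - <<'E'
from inhand import *
im,C=grab("wrist"); tz=robot.current_tool_pos()[2]; u=tz-.0225
print((totool(unproj([(336.2,102.4),(300,102.6),(303.7,136),(336,136),(303.8,190),(335.4,190)],C,u+.008))*1000).round(1).tolist())
print((totool(unproj([(302.2,201),(337,201)],C,u+.016))*1000).round(1).tolist(), robot.current_eef_rot())
t=np.array([.6283,.2153,-.224]); o=[180,0,np.degrees(t[2])]
from ov import tray_ov
p=tw(t,np.array([[0,.05,0]]))[0]
robot.move_to([p[0],p[1],.13],o)
robot.line_to([p[0],p[1],.06],o,.12)
print(robot.current_tool_pos(),p,robot.current_eef_rot(),robot.current_time_s())
im,C=grab("wrist"); tray_ov("hov_hk",t,C,im,[SP[2],SP[1],CH[0],HP[2],HP[3]])
E
```

```text
[[77.7, 7.2, 14.4], [77.6, -8.0, 14.4], [63.7, -6.6, 14.4], [63.7, 7.3, 14.4], [39.4, -6.9, 14.5], [39.4, 7.4, 14.4]]
[[36.8, -7.3, 6.5], [36.8, 7.8, 6.4]] [-1.79778539e+02  8.32684896e-02  3.81058502e+01]
[0.64014325 0.26425298 0.06079311] [0.63940657 0.26405084 0.        ] [-1.79937538e+02 -7.56480606e-02 -1.28500940e+01] 20.725
```

View pics/hov_hk.png

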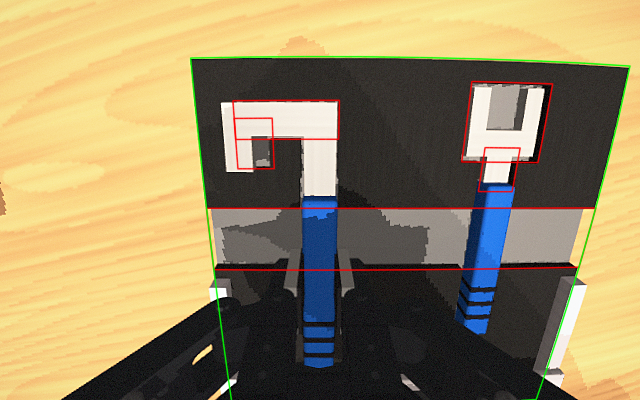

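```bash
python3 - <<'E'
from ov import *
t=np.array([.6283,.2153,-.224]); o=[180,0,np.degrees(t[2])]
p=tw(t,np.array([[-.0016,.05,0]]))[0]
g=np.array([p[0]-.0007,p[1]])
print(robot.line_to([*g,.036],o,.1,f_stop=10))
print(robot.line_to([*g,.0268],o,.03,f_stop=7))
print(robot.current_tool_pos(),p,robot.current_contact_force(),robot.current_time_s())
im,C=grab("wrist"); tray_ov("down_hk",t,C,im,[SP[2],SP[1],CH[0],HP[2],HP[3]])
E
```

```text
False
True
[0.63816781 0.26484428 0.02852425] [0.63784655 0.26440625 0.        ] [ 0.06902001 -0.26804276  3.84907473] 21.5
```

View pics/down_hk.png

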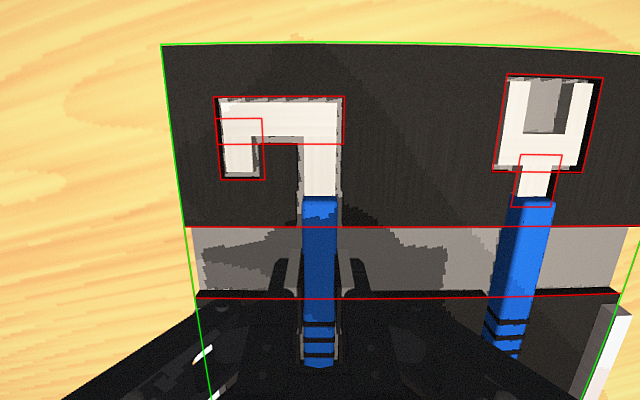

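```bash
python3 - <<'E'
from ov import *
t=np.array([.6283,.2153,-.224]); o=[180,0,np.degrees(t[2])]
p=tw(t,np.array([[-.0016,.05,0]]))[0]
fingers.gripper_to(.45,40)
robot.line_to([p[0],p[1],.14],o,.15)
q=tw(t,np.array([[-.10,0,.25]]))[0]
robot.move_to(q,o)
fingers.gripper_to(0,40)
im,C=grab("wrist"); tray_ov("rel_hk",t,C,im,SP+HP)
print(robot.current_time_s())
cv2.imwrite("pics/tab.png",cv2.resize(im[140:340,180:460,::-1],None,fx=2.8,fy=2.8,interpolation=cv2.INTER_CUBIC))
np.save("C.npy",np.array([C[0],np.eye(3)*C[1]])); np.save("E.npy",C[2])
E
```

```text
23.9833
```

View pics/rel_hk.png

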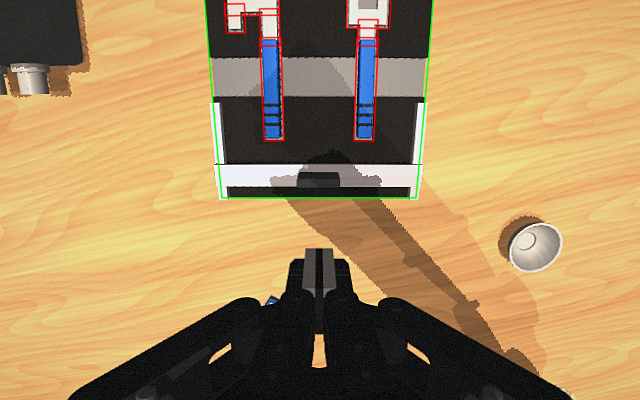

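View pics/tab.png

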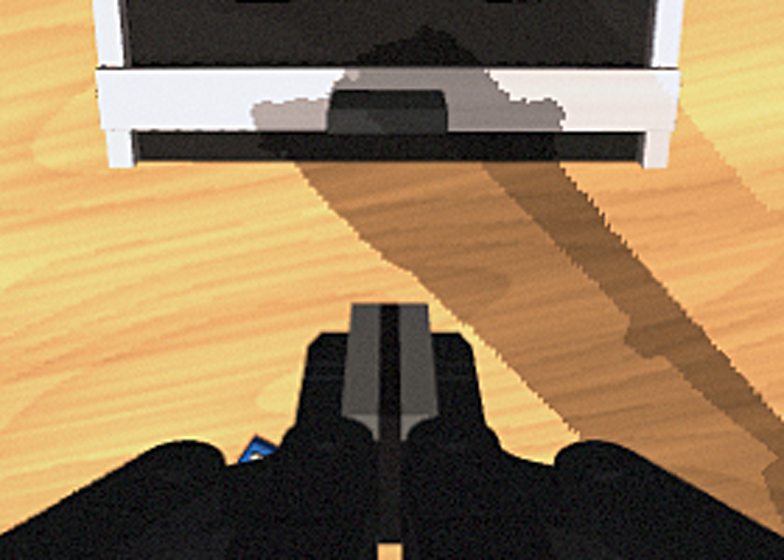

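```bash
python3 - <<'E'
from h import *
a=np.load("C.npy");C=(a[0],a[1][0,0],np.load("E.npy"))
t=np.array([.6283,.2153,-.224])
def tt(P): 
    c,s=np.cos(t[2]),np.sin(t[2]); d=P[:,:2]-t[:2]; return np.c_[c*d[:,0]+s*d[:,1],-s*d[:,0]+c*d[:,1]]
print(tt(unproj([(320,164.3),(320,186.4)],C,.031)), tt(unproj([(298.5,172.3),(339,172.3)],C,.063)))
q=tw(t,np.array([[-.165,0,.12],[-.165,0,.057],[-.06,0,.057]]))
for k in q: print(robot.inverse_kinematics(k,[180,0,np.degrees(t[2])]))
E
```

```text
[[-0.0917719  -0.00163075]
 [-0.11674206 -0.00166804]] [[-0.09307775  0.01990143]
 [-0.09307939 -0.02035567]]
[ -19.25565497   22.62137337  -14.14871645   99.66925705    6.33188979
   58.48567984 -138.50870081]
[ -19.9584674    27.17866329  -13.39562313  103.18086541    7.87735412
   50.54424084 -139.77917806]
[ -15.74358094   35.09396097  -11.38082099   89.36788597    7.83564312
   56.32003031 -132.29433363]
```

```bash
python3 - <<'E'
from ov import *
t=np.array([.6283,.2153,-.224]); o=[180,0,np.degrees(t[2])]
q=tw(t,np.array([[-.16,0,.13],[-.16,0,.058],[-.03,0,.058],[0,0,0]]))
def tx():
    d=np.array(robot.current_tool_pos())[:2]-t[:2]; return np.cos(t[2])*d[0]+np.sin(t[2])*d[1]
robot.move_to(q[0],o)
print(robot.line_to(q[1],o,.12,f_stop=8), tx(), robot.current_tool_pos()[2])
print(robot.line_to(q[2],o,.045,f_stop=12), tx(),robot.current_contact_force(),robot.current_time_s())
grab("wrist","push")
E
```

```text
False -0.1589026706615166 0.059031925036431135
True -0.07177624046396033 [ 0.07397614  0.05460804 -0.1865187 ] 27.1833
```

View pics/push.png

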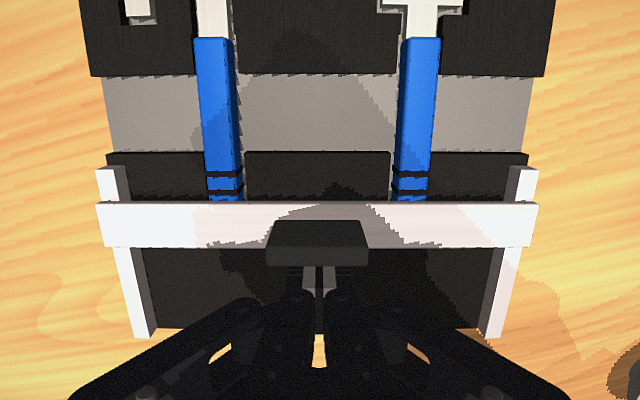

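```bash
python3 - <<'E'
from ov import *
t=np.array([.6283,.2153,-.224]); o=[180,0,np.degrees(t[2])]
def tx():
    d=np.array(robot.current_tool_pos())[:2]-t[:2]; return np.cos(t[2])*d[0]+np.sin(t[2])*d[1]
q=tw(t,np.array([[-.03,0,.058],[-.12,0,.058],[-.12,0,.25],[-.07,0,.25]]))
print(robot.line_to(q[0],o,.03,f_stop=18), tx(),robot.current_contact_force())
robot.line_to(q[1],o,.1); robot.line_to(q[2],o,.2); robot.move_to(q[3],o)
im,C=grab("wrist"); tray_ov("fin",t,C,im,SP+HP)
cv2.imwrite("pics/fin_c.png",cv2.resize(im[30:230,180:460,::-1],None,fx=2.8,fy=2.8,interpolation=cv2.INTER_CUBIC))
np.save("C.npy",np.array([C[0],np.eye(3)*C[1]])); np.save("E.npy",C[2])
grab("top","top_fin"); print(robot.current_time_s())
E
```

```text
True -0.07185602662735469 [ 0.08741907 -0.72589177 -0.93454431]
29.9667
```

View pics/fin_c.png

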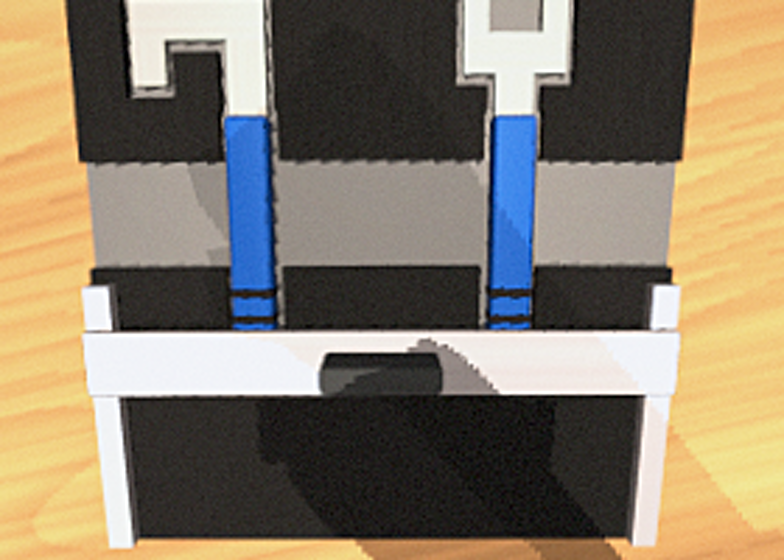

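View pics/top_fin.png

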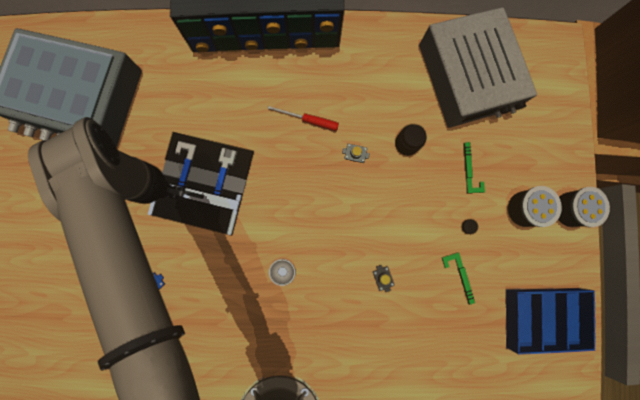

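```bash
python3 - <<'E'
from h import *
a=np.load("C.npy");C=(a[0],a[1][0,0],np.load("E.npy"))
t=np.array([.6283,.2153,-.224])
P=unproj([(316,148.8),(316,171)],C,.031); d=P[:,:2]-t[:2]; print(np.cos(t[2])*d[:,0]+np.sin(t[2])*d[:,1])
workorder.close_job(); print(robot.current_time_s())
E
```

```text
[-0.04402171 -0.0682624 ]
the job is handed in; nothing more can be done
the job is handed in; nothing more can be done
```

I put the open-ended spanner and then the blue hook spanner away in their own pockets, slid the keeper bar up to its stop, and handed the job in at about 30 s.

- **Seating:** Each tool was lowered under force control. Each stopped 6.0 mm above its pick-up height, which is the height of the pocket floor. The pictures taken after release show both tools lying inside their cut-outs.
- **Keeper bar:** I measured the bar's centre moving from about x = -104 mm to -56 mm on the tray. That is 48 mm of travel, so it started at about 12 mm, within the given 0 to 14 mm. A second push, with an 18 N limit, stopped within 0.1 mm of the first. The last picture shows the bar over the ends of both grips.
- **Other things:** In the last top view the two green look-alikes, grey and dark flanges, dish, canister, screwdriver and cap look unmoved. The blue flange is mostly hidden by the arm there, so I could not fully check it. The arm did not go near it at bench level.
- **Disagreement:** The hook spanner sat 1.7 mm forward in the gripper compared with my estimate. I measured this and corrected for it before lowering the tool. No other check failed.

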